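# Slacken the wing nut that clamps the jaw model

## Robot

A 7-joint arm with a two-finger parallel gripper is mounted at the origin on the work surface. World frame = base frame: x ahead of the robot, y to its left, z up, the work surface at z = 0. Lengths are in m, angles in rad, forces in N, time in s.
With the tool pointing down it reaches from about 0.425 to 0.95 m from the base axis. Payload 4.7 kg.
Tool frame: the origin (TCP) lies at the very end of the fingers, on their centre line; the grasp point (between the pads) lies 19 mm behind it; z points along the fingers, x is the direction in which the jaws open and shut, and the axes are right-handed (so a half turn about z gives the same grasp; the last joint's range is limited). The gripper opens to 87 mm and grips with 3 to 60 N. Pads are 19 mm wide; open, the fingers measure 117 mm over their backs; the gripper's body (75 mm by 190 mm) begins 51 mm behind the grasp point.
Start: joints at [-1.287, 0.469, -0.049, 1.532, 0.024, 1.141, -0.082], TCP at [0.208, 0.642, 0.188] pointing down, gripper open.
Joint ranges: [-2.59, 2.59], [-0.33, 1.99], [-1.39, 1.29], [0.1, 2.45], [-1.04, 4.18], [0.21, 1.99], [-2.66, 2.66]. Speed limits (rad/s): [2.57, 2.57, 3.14, 3.14, 3.14, 3.14, 3.14].

## Interface

Orientations are given as a 3x3 rotation matrix whose columns are the frame's x, y, z axes.
In Python, from rig import * gives the robot as it stands. Calls block until the motion is done:
- move_pose(position, orientation): joint-space move of the TCP to a pose.
- movel(position, frame=None, feed=0.15, threshold=None): straight line of the TCP; frame=None keeps the orientation; feed is the mean speed in m/s. With threshold (N) it stops when the force on the tool has changed by that much, and returns True; else False.
- move_joints(angles): joint-space move.
- command_gripper(opening, effort=None): opening from 0.0 (shut) to 1.0 (fully open); effort is the grip in N (None keeps the last); returns when the fingers have stopped.
- sleep(seconds).
- solve_ik(position, orientation): joint angles nearest the present ones, or None.
- state(): the state.
- get_image(name): name is "scene" or "top" or "wrist"; returns a dict with "image" (480x640x3 uint8, blue, green, red), "depth" (480x640 float32, m along the optical axis (not along the pixel's ray), 0 where there is no reading), "intrinsics" (3x3 intrinsics, pixels), "dist_coeffs" ([k1, k2, p1, p2, k3] as OpenCV has them; the pictures are not rectified), "world_to_cam" (4x4, takes a point from world to camera coordinates). Camera axes: x right, y down, z forward; pixel columns grow to the right and rows downward; lengths in m; the calibration is good to about 2 mm. A picture is of the moment at which its call begins.
A pose or a line that the arm cannot do raises MotionError and nothing moves.
- finish_job(): hands the job in, once; it reports no verdict.
Trained networks look in a picture, given as the dict that the camera call returned (one of the last four; its "shot" number tells which), for a name from the list of things; names that differ only in an ending like _2 or _b are one class to them, and where a whole thing is asked for, a point or a joint stands for the part that bears it (a point fixed in the world has none). Each returns a list of dicts, best first, with "p" (0 to 1); they miss things now and then, are a little off and sometimes report something else, mostly with a low value. They report only what shows in the picture. A call takes as long as a camera call. They do not tell look-alikes from the thing itself.
- regions_of(picture, query): "region" (480x640 bool, what is visible of it) and "position" ([row, column] in pixels, amid what is visible of it).
The state is a dict: "time_s": time; "q": joint angles; "qd": joint speeds; "tau": joint torques, N m; "eef_pos": TCP position; "tool_rot": TCP orientation; "ft_force": force on the tool from outside, world axes, zero at the start; "wrist_torque": the same for the moment, N m; "width": opening from 0.0 (shut) to 1.0 (fully open).
Only numpy, scipy, OpenCV 4.12 (cv2) and the standard library are available. Lean on these libraries where they do the work, as an engineer would, in place of code of your own. Each camera call takes 0.05 s, during which the arm holds its last target.

## Task

Two identical model holders stand on the dental training bench; one clamps a horseshoe jaw model, the other a single big tooth model. Slacken the wing nut of the holder that clamps the jaw model by a sixth of a turn (60 degrees) or more and let go of it; some of these holders have reverse threads, so feel which way it gives. Leave the other holder's wing nut tight.

Things in the scene. Friction and masses are not known exactly. Their poses are not given: they have to be found in the camera images.
- wing_1 (a point): Wing nut of one holder: an upright flat steel bar, 58 mm long, 10 thick, 30 high, on a round hub (22 mm across, 10 high) on a vertical stud. Point: on the turning axis, 75 mm above the table; the bar reaches 12 mm above and 18 mm below it, then comes the hub, and 31 mm below it the top of a steel strap 24 mm wide. Axes: x along the bar, y across its thickness, z up.
- wing_2 (a point): Wing nut of the other, identical holder, same sizes. Each holder is a fixed bare aluminium plate 190 x 96 x 12 mm; its steel strap runs from behind the stud to the rim of the clamped model, whose centre is 90 mm from the stud.
- jaw_model (a point): The clamped jaw model: round plaster plinth 72 mm across, 22 high, with a horseshoe of teeth 15 mm high. Point: centre of the plinth's top, 34 mm above the table, 90 mm from the stud that clamps it (the other stud is over 150 mm away). The other holder has an equal plinth with one big tooth, 31 mm across, 32 high. A spare jaw model lying loose is not part of the job.
- nut_1 (a joint): Angle of wing_1's nut, rad, counter-clockwise from above positive. Starts tight, within 0.08 of 0. Turns lightly (0.06 N m) in its loosening direction, up to 1.9 rad from 0, and stays where left; the other way it meets a hard stop within 0.2 rad. Which way loosens is not told: it may be either.
- nut_2 (a joint): The same for wing_2's nut, also counter-clockwise positive; its loosening direction may differ from nut_1's.
Not all that is in view belongs to the job. Leave any orange, pink or red look-alike of the part that bears wing_1 alone.

How it is judged:
At the end, for the whole second after the job is handed in: The wing nut of the holder that clamps the jaw model stands, at rest, at least 0.87 rad (50 degrees) from 0 in its loosening direction, and the other holder's wing nut is less than 0.25 rad (14 degrees) from 0 (((horizontal distance between jaw_model and wing_1 below 0.12 m and value of joint nut_1 above 0.87 rad and value of joint nut_2 above -0.25 rad and velocity of joint nut_1 below 0.1 rad/s) or (horizontal distance between jaw_model and wing_2 below 0.12 m and value of joint nut_2 below -0.87 rad and value of joint nut_1 below 0.25 rad and velocity of joint nut_2 above -0.1 rad/s))); the robot touches nothing.
It fails at once if the wing nut of the holder with the big tooth is slackened by more than 0.35 rad ((horizontal distance between jaw_model and wing_1 below 0.12 m and value of joint nut_2 below -0.35 rad) or (horizontal distance between jaw_model and wing_2 below 0.12 m and value of joint nut_1 above 0.35 rad)).
It also fails if it takes over 38 s, if anything falls off the work surface, if the arm or the gripper's body presses on something with over 40 N, if the wrist force passes 120 N, or if a joint passes its speed limit or range.

## Working session

There is one attempt and no reset: what is moved stays moved. The work goes in short steps, each a Python script; the robot and the scene stay as the last script left them, time stands still between calls to the robot, and variables do not carry over. Pictures are saved under pics/ and viewed, and the job is handed in when it is done.

```bash
mkdir -p pics; ls
python3 - <<'E'
from rig import *
import cv2,pickle
D={}
for n in ["scene","top","wrist"]:
    p=get_image(n); D[n]=p
    cv2.imwrite(f"pics/{n}0.png",p["image"])
    for q in ["wing_1","jaw_model"]:
        r=regions_of(p,q); D[n+q]=r
        print(n,q,[(round(x["p"],2),[int(v) for v in x["position"]],int(x["region"].sum())) for x in r])
pickle.dump(D,open("d0.pkl","wb"))
print(state()["time_s"])
E
```

```text
pics
scene wing_1 [(0.88, [386, 310], 745), (0.82, [217, 181], 279), (0.74, [215, 472], 382), (0.71, [278, 249], 412), (0.57, [162, 366], 283), (0.54, [306, 101], 324)]
scene jaw_model [(0.64, [326, 281], 1396)]
top wing_1 [(0.72, [353, 137], 394), (0.67, [125, 401], 285), (0.63, [288, 513], 389), (0.61, [376, 403], 289), (0.6, [192, 133], 372), (0.5, [244, 385], 258)]
top jaw_model [(0.88, [204, 377], 1015)]
wrist wing_1 []
wrist jaw_model []
0.45
```

View pics/scene0.png

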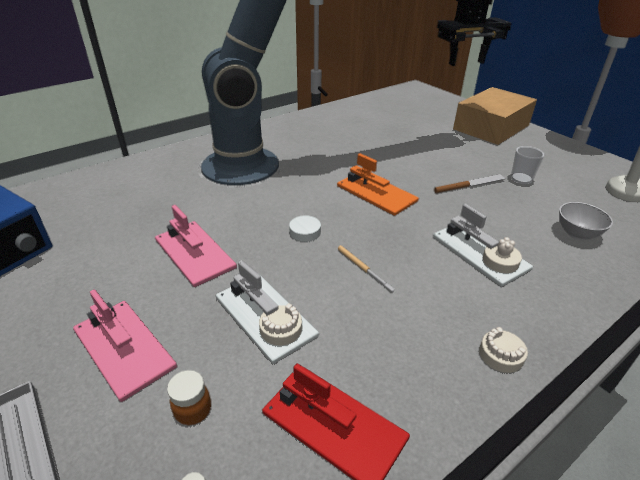

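View pics/top0.png

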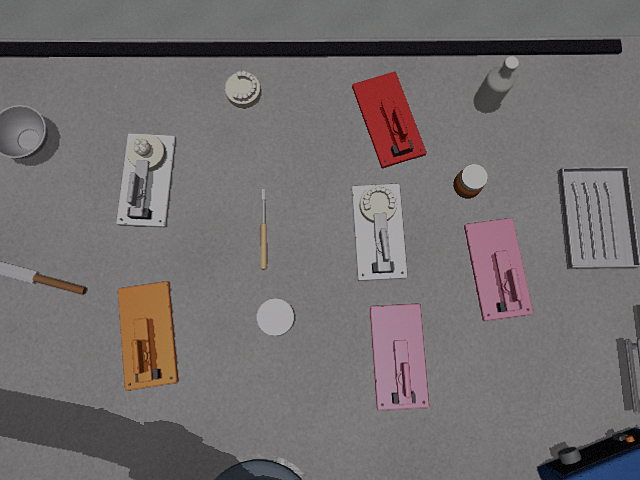

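The candidates in the top view are:
- (385,244): bare aluminium holder with a horseshoe jaw.
- (133,192): bare aluminium holder with a big tooth.
- (403,125), (513,288), (403,376) and (137,353): red, pink and orange look-alikes.
- (243,89): loose spare jaw.

The holder at (385,244) fits. I'll confirm it in a crop and measure it.

```bash
cat > h.py <<'E'
import numpy as np,cv2
def cloud(p,mask):
    K=p["intrinsics"];T=np.linalg.inv(p["world_to_cam"])
    v,u=np.nonzero(mask&(p["depth"]>0)); z=p["depth"][v,u]
    n=cv2.undistortPoints(np.stack([u,v],1).astype(np.float64)[:,None],np.array(K),np.array(p["dist_coeffs"]))[:,0]
    c=np.c_[n*z[:,None],z,np.ones(len(z))]
    return (c@T.T)[:,:3],u,v
E
python3 - <<'E'
import pickle,cv2,numpy as np
from h import *
D=pickle.load(open("d0.pkl","rb"))
a=cv2.resize(D["top"]["image"][170:290,335:425],None,fx=4,fy=4,interpolation=2)
b=cv2.resize(D["scene"]["image"][250:370,205:325],None,fx=4,fy=4,interpolation=2)
cv2.imwrite("pics/crop.png",np.hstack([a,b]))
for n,(r,c) in {"top":(244,385),"scene":(278,249)}.items():
    p=D[n]
    m=np.zeros((480,640),bool); m[r-45:r+45,c-45:c+45]=1
    P,u,v=cloud(p,m)
    s=(P[:,2]>.068)&(P[:,2]<.1)
    Q=P[s]; 
    (cx,cy),(w,h),ang=cv2.minAreaRect(Q[:,:2].astype(np.float32))
    e,V=np.linalg.eigh(np.cov(Q[:,:2].T))
    print(n,s.sum(),Q.mean(0).round(4),"rect",cx,cy,w,h,ang,"axis",V[:,1],np.degrees(np.arctan2(V[1,1],V[0,1])),Q[:,2].max())
    j=D[n+"jaw_model"][0]["region"]; J,_,_=cloud(p,j); print("jaw",np.median(J,0), J.min(0),J.max(0))
    # other holder plate normals etc.
    for x in D[n+"wing_1"]:
        W,_,_=cloud(p,x["region"]); W=W[W[:,2]>.066]; print(x["position"],W.mean(0).round(3) if len(W) else None)
E
```

```text
top 210 [ 0.4852 -0.2338  0.0842] rect 0.4861844480037689 -0.23471969366073608 0.05783139914274216 0.010597644373774529 6.539858341217041 axis [-0.99353224 -0.1135504 ] -173.47997852485278 0.09100398420020939
jaw [ 0.57576163 -0.22833927  0.03443738] [ 0.5422675  -0.26907268  0.0067899 ] [ 0.61601574 -0.19529324  0.05225994]
[353.8, 137.9] [0.291 0.201 0.082]
[125.0, 401.4] [ 0.72  -0.271  0.082]
[288.3, 513.2] [ 0.411 -0.463  0.082]
[376.2, 403.4] [ 0.248 -0.263  0.084]
[192.1, 133.7] [0.594 0.228 0.081]
[244.0, 385.2] [ 0.486 -0.234  0.084]
scene 288 [ 0.4904 -0.232   0.0813] rect 0.4868714511394501 -0.23054426908493042 0.0569879449903965 0.01065258402377367 7.091458320617676 axis [-0.98972063 -0.14301422] -171.77769611055305 0.08935101181318617
jaw [ 0.58770712 -0.23138237  0.03462988] [ 0.52573593 -0.26210964 -0.00099226] [ 0.61194727 -0.17140777  0.05057811]
[386.4, 310.4] [ 0.727 -0.269  0.08 ]
[217.4, 181.3] [ 0.255 -0.263  0.08 ]
[215.2, 472.6] [0.599 0.23  0.079]
[278.2, 249.6] [ 0.491 -0.232  0.08 ]
[162.1, 366.4] [0.295 0.204 0.078]
[306.9, 101.1] [ 0.42  -0.462  0.082]
```

View pics/crop.png

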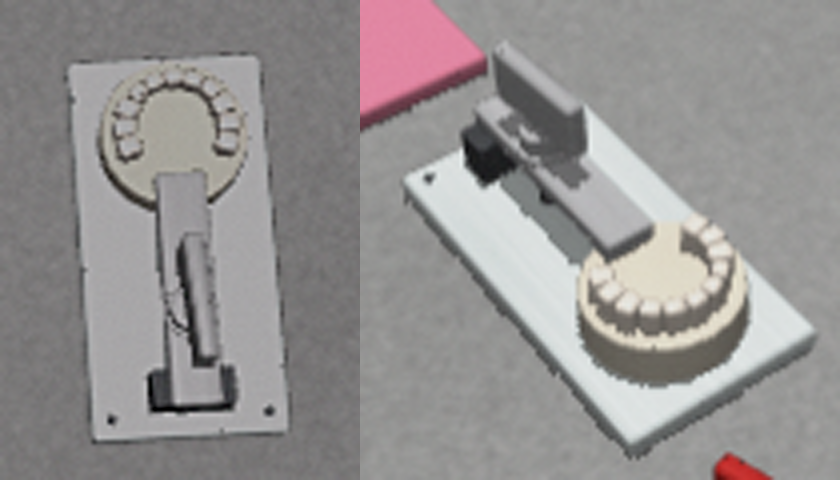

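The crop confirms it: the bare aluminium plate with the strap on the horseshoe plinth. The bar is centred at about (0.4865, -0.233), with its axis at about 7°. Next I move above it.

Run:
```python
from rig import *
import numpy as np,cv2
def R(th):  # tool x direction at angle th
    x=np.array([np.cos(th),np.sin(th),0]);z=np.array([0,0,-1.]);return np.c_[x,np.cross(z,x),z]
c=[0.4865,-0.233]
best=None
for k in (0,1):
    th=np.radians(6.8+90+180*k)
    q=solve_ik(c+[0.17],R(th)); print(k,q)
    if q is None: continue
    qq=[solve_ik(c+[0.062],R(th+np.radians(d))) for d in(-75,0,75)]
    print([None if x is None else np.round(x,2).tolist() for x in qq])
    if best is None or abs(q[6])<abs(best[1][6]): best=(th,q)
move_pose(c+[0.19],R(best[0]))
s=state();print(best[0],s["time_s"],s["q"],s["eef_pos"])
p=get_image("wrist");cv2.imwrite("pics/w1.png",p["image"])
import pickle;pickle.dump((p,best[0]),open("w1.pkl","wb"))
from h import *
P,u,v=cloud(p,np.ones((480,640),bool))
m=(np.hypot(P[:,0]-c[0],P[:,1]-c[1])<.05)&(P[:,2]>.07)&(P[:,2]<.1)
Q=P[m];print(m.sum(),cv2.minAreaRect(Q[:,:2].astype(np.float32)),Q[:,2].max()) if m.sum() else 0
```

```text
0 [-0.43599241  0.41100883  1.05847319  1.91788754 -0.41266084  1.05180089
  2.48782267]
[[-0.32, 0.55, 0.93, 2.02, -0.59, 0.86, 1.32], [-0.26, 0.52, 0.83, 2.01, -0.52, 0.83, 2.56], [-0.42, 0.65, 1.11, 2.02, -0.74, 0.94, -2.2]]
1 [-0.33498272  0.35364678  0.89813093  1.91397408 -0.32242828  1.02528001
 -0.74866265]
[[-0.42, 0.65, 1.11, 2.02, -0.74, 0.94, -1.67], [-0.22, 0.5, 0.78, 2.01, -0.47, 0.82, -0.62], [-0.29, 0.54, 0.89, 2.01, -0.56, 0.85, 0.77]]
4.831071369520305 3.6583 [-0.37666153  0.33963997  0.9469819   1.89152392 -0.31382089  1.06816228
 -0.75302257] [ 0.48701118 -0.23217546  0.18986898]
952 ((0.486895352602005, -0.2328023612499237), (0.05762580409646034, 0.009530380368232727), 6.847760200500488) 0.08818758691058004
```

View pics/w1.png

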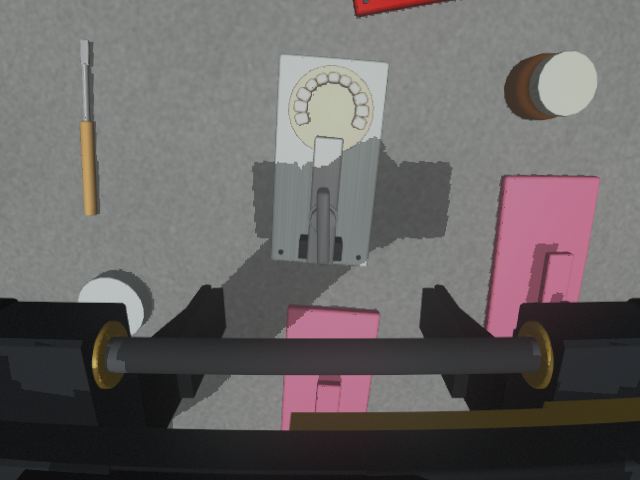

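The wrist view shows the jaw holder's bar at (323,225) px, and depth puts it at (0.4869, -0.2328) at 6.85°, which agrees. Next I descend, grip gently and feel a small turn.

Run:
```python
from rig import *
import numpy as np
c=[0.4869,-0.2328]
th=np.radians(276.85)
x=np.array([np.cos(th),np.sin(th),0]);z=np.array([0,0,-1.]);Rm=np.c_[x,np.cross(z,x),z]
movel(c+[0.12],Rm,feed=0.15)
print(movel(c+[0.062],Rm,feed=0.1,threshold=8))
s=state();print(s["eef_pos"],s["ft_force"],s["time_s"])
command_gripper(0.0,12)
s=state();print("grip",s["width"]*87,s["ft_force"],s["wrist_torque"],s["eef_pos"],s["time_s"])
t0=s["wrist_torque"][2]
q0=np.array(s["q"])
for i in range(1,7):
    q=q0.copy();q[6]+=0.05*i
    move_joints(q);s=state()
    X=s["tool_rot"][:,0] if hasattr(s["tool_rot"],"shape") else np.array(s["tool_rot"])[:,0]
    t=s["wrist_torque"][2]-t0
    print(i,round(np.degrees(np.arctan2(X[1],X[0])),2),round(t,3),np.round(s["ft_force"],1),round(s["time_s"],2))
    if abs(t)>0.4: break
```

```text
False
[ 0.48723872 -0.23320289  0.06238498] [-0.42360031  0.57899249  0.54710338] 5.0583
grip 0.4404058308765312 [ 0.65224299 -0.01598944  0.79162881] [-0.08360144  0.1309705  -0.0102476 ] [ 0.48689825 -0.23280181  0.06200839] 6.5833
1 -80.35 0.005 [ 0.1  0.2 -0.2] 6.83
2 -77.52 -0.001 [-0.  -0.5  0. ] 7.08
3 -74.68 -0.006 [-0.4 -0.4 -0.4] 7.33
4 -71.82 0.002 [ 0.3  1.1 -0.4] 7.58
5 -68.96 0.042 [ 0.2 -0.5 -0.6] 7.83
6 -66.09 0.067 [-0.5  0.3  1.3] 8.08
```

The gripper reads fully shut, so the bar may not be between the fingers. I'll look before going on.

Run:
```python
from rig import *
import numpy as np,cv2
a=get_image("wrist")["image"];b=get_image("scene")["image"];t=get_image("top")["image"]
cv2.imwrite("pics/w2.png",a)
cv2.imwrite("pics/s2.png",np.hstack([cv2.resize(b[190:370,160:340],(400,400),interpolation=2),cv2.resize(t[150:330,300:480],(400,400),interpolation=2)]))
s=state();print(s["width"],s["q"])
```

```text
0.0064931259284874785 [-0.24284232  0.50822483  0.81073084  2.01215114 -0.49936414  0.82799709
 -0.29874389]
```

View pics/w2.png

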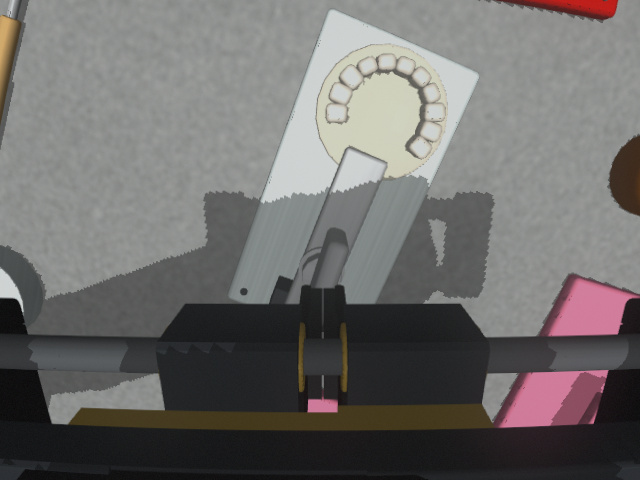

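View pics/s2.png

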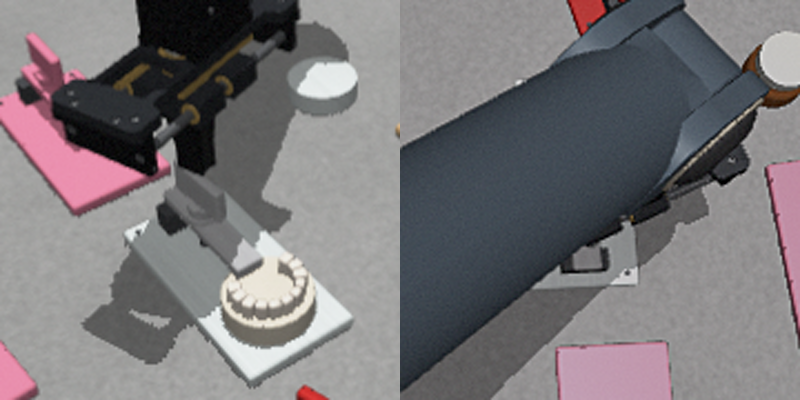

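Run:
```python
from rig import *
import numpy as np,cv2
from h import *
def proj(p,X):
    T=np.array(p["world_to_cam"]);r,_=cv2.Rodrigues(T[:3,:3])
    return cv2.projectPoints(np.array([X],float),r,T[:3,3],np.array(p["intrinsics"]),np.array(p["dist_coeffs"]))[0].ravel().round(0)
s=state();print(s["eef_pos"],s["time_s"])
for n in("wrist","scene"):
    p=get_image(n)
    print(n,"tcp px",proj(p,s["eef_pos"]),"bar ctr top",proj(p,[.4869,-.2328,.087]),"ends",proj(p,[.4869+.029*.993,-.2328+.029*.119,.087]),proj(p,[.4869-.029*.993,-.2328-.029*.119,.087]))
    P,u,v=cloud(p,np.ones((480,640),bool))
    m=(np.hypot(P[:,0]-s["eef_pos"][0],P[:,1]-s["eef_pos"][1])<.05)&(P[:,2]>.05)&(P[:,2]<.14)
    for lo in np.arange(.05,.14,.01):
        k=m&(P[:,2]>=lo)&(P[:,2]<lo+.01)
        if k.sum(): print(round(lo,2),k.sum(),P[k].min(0).round(3),P[k].max(0).round(3),"px",u[k].min(),u[k].max(),v[k].min(),v[k].max())
    if n=="scene": cv2.imwrite("pics/s3.png",cv2.resize(p["image"][210:330,190:310],(720,600),interpolation=2))
    else: cv2.imwrite("pics/w3.png",cv2.resize(p["image"][200:440,200:460],(780,600)[:2],interpolation=2))
```

```text
[ 0.48690587 -0.23282907  0.06201278] 8.2333
wrist tcp px [322. 280.] bar ctr top [322. 300.] ends [341. 243.] [304. 352.]
0.05 345 [ 0.478 -0.243  0.05 ] [ 0.515 -0.222  0.06 ] px 302 344 227 284
0.06 197 [ 0.482 -0.233  0.06 ] [ 0.516 -0.224  0.07 ] px 310 346 227 285
0.07 215 [ 0.485 -0.233  0.07 ] [ 0.516 -0.224  0.08 ] px 311 347 232 287
0.08 1165 [ 0.473 -0.239  0.08 ] [ 0.516 -0.225  0.088] px 313 348 238 326
0.09 144 [ 0.494 -0.237  0.096] [ 0.501 -0.22   0.1  ] px 302 344 285 292
0.1 428 [ 0.493 -0.237  0.1  ] [ 0.502 -0.22   0.11 ] px 300 345 288 302
0.11 495 [ 0.493 -0.237  0.11 ] [ 0.502 -0.22   0.12 ] px 299 346 297 321
0.12 511 [ 0.492 -0.235  0.12 ] [ 0.501 -0.221  0.13 ] px 302 343 309 327
0.13 433 [ 0.494 -0.234  0.13 ] [ 0.501 -0.222  0.14 ] px 303 342 321 338
scene tcp px [249. 280.] bar ctr top [248. 269.] ends [258. 277.] [238. 261.]
0.05 48 [ 0.476 -0.241  0.051] [ 0.514 -0.23   0.06 ] px 245 258 279 289
0.06 86 [ 0.459 -0.238  0.06 ] [ 0.515 -0.223  0.07 ] px 239 261 270 288
0.07 91 [ 0.458 -0.238  0.07 ] [ 0.516 -0.223  0.08 ] px 238 261 265 284
0.08 132 [ 0.458 -0.238  0.08 ] [ 0.515 -0.223  0.089] px 238 260 261 280
0.09 12 [ 0.479 -0.242  0.097] [ 0.499 -0.22   0.1  ] px 240 256 263 268
0.1 78 [ 0.481 -0.244  0.1  ] [ 0.502 -0.218  0.11 ] px 240 256 258 267
0.11 83 [ 0.48  -0.243  0.11 ] [ 0.501 -0.217  0.12 ] px 239 256 253 263
0.12 74 [ 0.482 -0.245  0.12 ] [ 0.502 -0.216  0.13 ] px 238 256 248 258
0.13 74 [ 0.485 -0.244  0.13 ] [ 0.502 -0.215  0.14 ] px 239 256 243 254
```

View pics/s3.png

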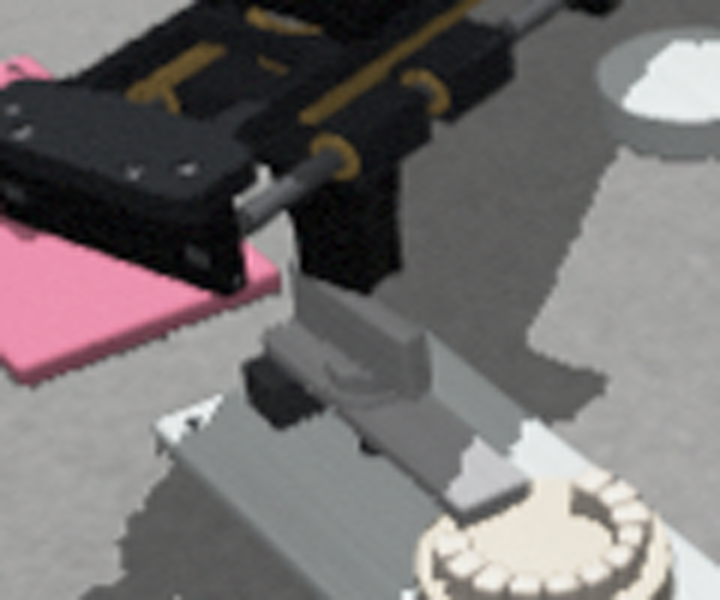

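View pics/w3.png

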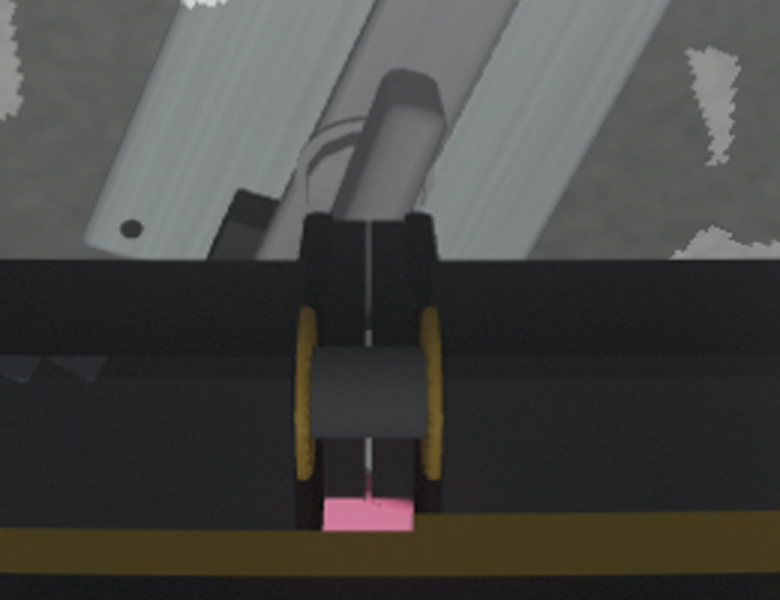

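The shut fingertips end at z≈0.096 while the TCP reads 0.062. They are about 34 mm higher than reported, so they closed above the bar without touching it. I'll check this on the earlier picture with open fingers.

Run:
```python
import pickle,numpy as np
from h import *
p,_=pickle.load(open("w1.pkl","rb"))
P,u,v=cloud(p,np.ones((480,640),bool))
m=(P[:,2]>.13)&(v>270)
for sgn,n in((u<320,'L'),(u>320,'R')):
  for lo in np.arange(.17,.3,.01):
    k=m&sgn&(P[:,2]>=lo)&(P[:,2]<lo+.01)
    if k.sum(): print(n,round(lo,2),k.sum(),P[k].min(0).round(4),P[k].max(0).round(4),"px",u[k].min(),u[k].max(),v[k].min(),v[k].max())
```

```text
L 0.22 267 [ 0.4723 -0.1904  0.2232] [ 0.4934 -0.1788  0.23  ] px 199 226 285 332
L 0.23 512 [ 0.4726 -0.1906  0.23  ] [ 0.4933 -0.1784  0.24  ] px 191 223 289 338
L 0.24 565 [ 0.4775 -0.1898  0.24  ] [ 0.4933 -0.1777  0.25  ] px 180 216 299 337
L 0.25 490 [ 0.483  -0.1885  0.25  ] [ 0.4933 -0.1761  0.26  ] px 166 207 311 337
L 0.26 614 [ 0.4725 -0.1905  0.26  ] [ 0.4935 -0.1741  0.27  ] px 151 204 323 392
L 0.27 725 [ 0.4702 -0.1905  0.27  ] [ 0.4862 -0.1837  0.28  ] px 167 196 374 413
L 0.28 779 [ 0.4706 -0.1859  0.28  ] [ 0.493  -0.1827  0.29  ] px 151 173 374 427
L 0.29 1501 [ 0.4754 -0.1857  0.29  ] [ 0.5196 -0.1454  0.3   ] px 0 160 298 427
R 0.22 286 [ 0.4828 -0.283   0.2227] [ 0.5051 -0.2739  0.23  ] px 419 446 285 332
R 0.23 516 [ 0.4832 -0.283   0.23  ] [ 0.5054 -0.2737  0.24  ] px 422 453 290 338
R 0.24 549 [ 0.4876 -0.2832  0.2401] [ 0.5054 -0.2739  0.25  ] px 429 462 300 337
R 0.25 512 [ 0.4832 -0.2858  0.25  ] [ 0.5057 -0.2743  0.26  ] px 438 479 311 374
R 0.26 597 [ 0.4832 -0.2876  0.26  ] [ 0.5059 -0.2738  0.27  ] px 442 494 323 391
R 0.27 712 [ 0.482  -0.2836  0.27  ] [ 0.5059 -0.275   0.2799] px 449 485 337 409
R 0.28 564 [ 0.4852 -0.2813  0.28  ] [ 0.5045 -0.2782  0.29  ] px 472 494 374 409
R 0.29 1128 [ 0.4929 -0.3082  0.29  ] [ 0.5347 -0.2751  0.3   ] px 488 639 298 409
```

With the fingers open the tips are also 33 mm above the reported TCP, and lateral position is fine. So I command z 33 mm lower, with a contact guard.

Run:
```python
from rig import *
import numpy as np,cv2
c=[0.4866,-0.2330]
th=np.radians(276.85)
x=np.array([np.cos(th),np.sin(th),0]);z=np.array([0,0,-1.]);Rm=np.c_[x,np.cross(z,x),z]
s=state();q=np.array(s["q"]);q[6]-=0.30;move_joints(q)
command_gripper(0.8,15)
print(movel(c+[0.030],Rm,feed=0.08,threshold=8))
s=state();print(s["eef_pos"],s["ft_force"],s["time_s"])
command_gripper(0.0,15)
s=state();print("grip mm",s["width"]*87,s["ft_force"],s["wrist_torque"],s["eef_pos"],s["q"],s["time_s"])
cv2.imwrite("pics/w4.png",get_image("wrist")["image"])
```

```text
False
[ 0.48626372 -0.23315037  0.02953342] [ 0.41216488 -0.51775348 -0.39125151] 10.575
grip mm 9.608666515954658 [-1.1912434   1.59740254  1.05416137] [ 0.27095898  0.2896021  -0.06061046] [ 0.48656144 -0.23255888  0.03001124] [-0.2049423   0.55294848  0.76477053  2.0325106  -0.55058786  0.77012686
 -0.55612206] 11.575
```

View pics/w4.png

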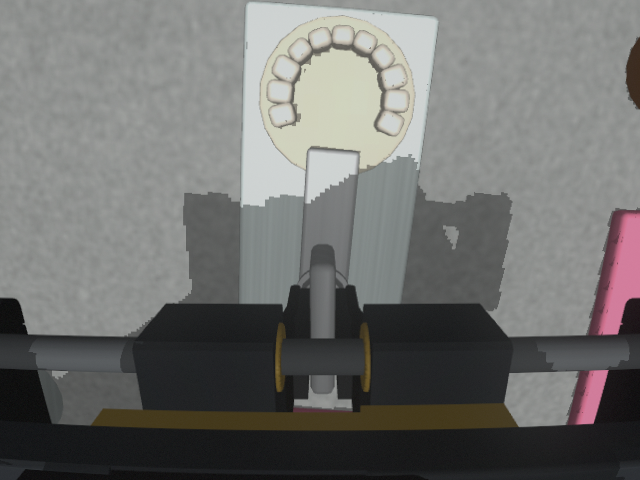

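The bar, at (322,320) px, is now held at 9.6 mm. Next I feel the direction.

Run:
```python
from rig import *
import numpy as np
s=state();t0=s["wrist_torque"][2];q0=np.array(s["q"])
def yaw(s):
    X=np.array(s["tool_rot"])[:,0];return np.degrees(np.arctan2(X[1],X[0]))
def probe(sg):
    for i in range(1,8):
        q=q0.copy();q[6]+=sg*0.05*i
        move_joints(q);s=state();t=s["wrist_torque"][2]-t0
        print(sg*i,round(yaw(s),2),round(t,3),np.round(s["ft_force"],1),round(s["width"]*87,2),round(s["time_s"],2))
        if abs(t)>0.35: return True
    return False
print("blocked",probe(+1))
```

```text
1 -80.33 0.147 [0.  1.4 1.7] 10.06 11.88
2 -77.5 0.131 [0.6 2.  1. ] 9.45 12.12
3 -74.65 0.155 [-0.3  1.2  1.7] 9.6 12.38
4 -71.79 0.147 [-0.8  1.7  1.5] 9.89 12.62
5 -68.94 0.162 [-0.1  1.7  1.9] 9.81 12.88
6 -66.07 0.144 [-0.7  3.4  2. ] 10.07 13.12
7 -63.2 0.151 [-1.6  4.1  2.3] 9.92 13.38
blocked False
```

Run:
```python
from rig import *
import numpy as np,cv2
a=get_image("wrist")["image"];b=get_image("scene")["image"]
cv2.imwrite("pics/w5.png",np.hstack([cv2.resize(a[120:440,180:460],(420,480)),cv2.resize(b[220:340,200:295],(380,480),interpolation=2)]))
```

```text
(no output)
```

View pics/w5.png

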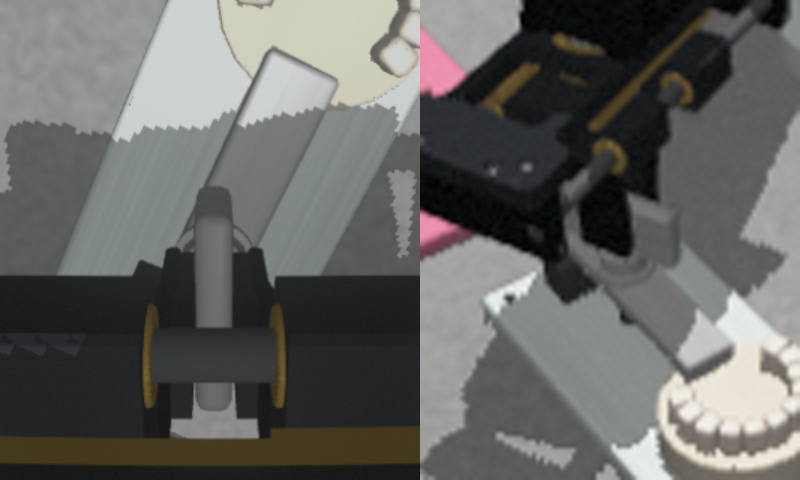

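The bar followed the fingers 20° against the strap with only light drag and met no stop, so counter-clockwise loosens it. I continue to about 72°, then release and back off.

Run:
```python
from rig import *
import numpy as np,cv2
from h import *
s=state();q=np.array(s["q"])
for i in range(3):
    q[6]+=0.3;move_joints(q);s=state()
    X=np.array(s["tool_rot"])[:,0];print(np.degrees(np.arctan2(X[1],X[0])),s["wrist_torque"][2],np.round(s["ft_force"],1),s["width"]*87,s["time_s"])
command_gripper(0.5)
print(movel(list(s["eef_pos"][:2])+[0.15],feed=0.12),state()["ft_force"])
p=get_image("wrist");cv2.imwrite("pics/w6.png",p["image"])
P,u,v=cloud(p,np.ones((480,640),bool))
m=(np.hypot(P[:,0]-.4867,P[:,1]+.2329)<.045)&(P[:,2]>.07)&(P[:,2]<.095)
Q=P[m];e,V=np.linalg.eigh(np.cov(Q[:,:2].T));print(m.sum(),cv2.minAreaRect(Q[:,:2].astype(np.float32)),np.degrees(np.arctan2(V[1,1],V[0,1])))
print(state()["time_s"])
```

```text
-46.1731616486885 0.0818460091526325 [-1.4  2.3  3.5] 9.890952231281 13.8667
-29.035631261373787 0.08631345503403176 [-1.3  3.9  5.2] 9.940275241049443 14.2583
-11.78124284770139 0.0706948956930448 [-2.7  4.1  5.6] 9.749026295726637 14.65
False [-1.27812483 -0.74949531 -0.20768736]
1202 ((0.48671072721481323, -0.23196843266487122), (0.057642318308353424, 0.009519198909401894), 78.41724395751953) 78.16848898923391
16.7083
```

View pics/w6.png

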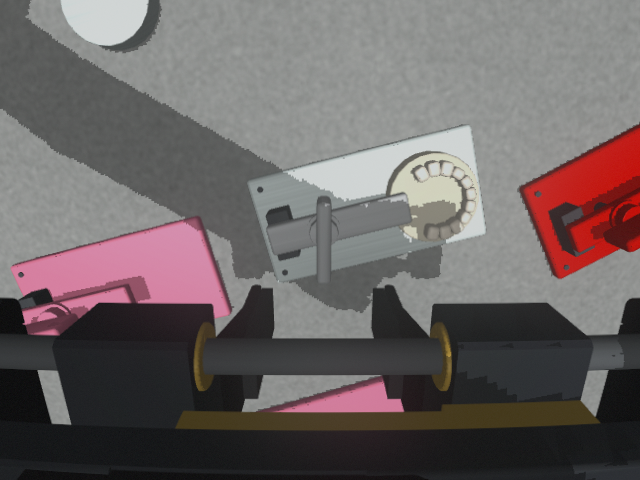

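The bar, at (323,240) px, now stands at 78.2°, up from 6.9°. The gripper is clear, so I'm handing in.

```bash
python3 -c "
from rig import *
finish_job()"
```

```text
the job is handed in; nothing more can be done
```

I slackened the wing nut of the jaw model's holder by about 71° (1.25 rad), let go of it, and handed the job in. The hand-in reports no verdict.

- **Which way it gave:** it turned counter-clockwise with only light drag. The bar followed the fingers 20° (0.35 rad), past the 0.2 rad within which the hard stop would have been met.
- **Last checks:** after release, the wrist camera's depth showed the bar at 78.2°, up from 6.85°. The gripper was open with its tips about 95 mm above the bar and read no contact force. The clock was at about 16.7 s of the allowed 38 s.
- **Not checked:** I never went near the big-tooth holder or the coloured look-alikes, but I did not photograph the other nut again before handing in.
- **What disagreed:** the fingertips sat about 33 mm higher than the reported TCP. My first grasp therefore closed above the bar without touching it. I measured the offset in two pictures, corrected for it, and the second grasp held at 9.6 mm.

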